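Seat the control-board tray in its rail notches and latch it

ROBOT

A 6-joint arm with a two-finger parallel gripper is mounted at the origin on the work surface. World frame = base frame: x ahead of the robot, y to its left, z up, the work surface at z = 0. Lengths are in mm, angles in rad, forces in N, time in s.
With the tool pointing down it reaches from about 375 to 975 mm from the base axis. Payload 3.8 kg.
Tool frame: the origin (TCP) lies at the very end of the fingers, on their centre line; the grasp point (between the pads) lies 19 mm behind it; z points along the fingers, y is the direction in which the jaws open and shut (so a half turn about z gives the same grasp; the last joint's range is limited). The gripper opens to 88 mm and grips with 3 to 60 N. Pads are 18 mm wide; open, the fingers measure 123 mm over their backs; the gripper's body (75 mm by 187 mm) begins 45 mm behind the grasp point.
Start: joints at [-1.37, 0.264, 1.604, -0, 1.274, -0.037], TCP at [159.001, -656.001, 238.706] pointing down, gripper open.
Joint ranges: [-2.63, 2.63], [-0.94, 2.18], [0.31, 2.57], [-1.31, 4.45], [0, 2.66], [-2.55, 2.55]. Speed limits (rad/s): [2.57, 2.57, 3.14, 3.14, 3.14, 3.14].

INTERFACE

Orientations are given as a unit quaternion [x, y, z, w].
In Python, from cell import env, kinematics, telemetry, capture gives the robot as it stands. The module is installed in compiled form; this text tells all that it offers. Calls block until the motion is done:
- env.move_pose(position, orientation): joint-space move of the TCP to a pose.
- env.servo_line(position, rot=None, feed=150, f_stop=None): straight line of the TCP; rot=None keeps the orientation; feed is the mean speed in mm/s. With f_stop (N) it stops when the force on the tool has changed by that much, and returns True; else False.
- env.movej(angles): joint-space move.
- env.grip(opening, grip_force=None): opening from 0.0 (shut) to 1.0 (fully open); grip_force is the grip in N (None keeps the last); returns when the fingers have stopped.
- env.dwell(seconds).
- kinematics.ik(position, orientation): joint angles nearest the present ones, or None.
- telemetry.observe(): the state.
- capture(name): name is "scene" or "top" or "wrist"; returns a dict with "image" (384x512x3 uint8, blue, green, red), "z_map" (384x512 float32, mm along the optical axis (not along the pixel's ray), 0 where there is no reading), "fx", "fy", "cx", "cy" (pixels), "k1" (the pictures are not rectified: a ray, as slopes to the right and down, at radius r is drawn at 1 + k1 r^2 times it, then the intrinsics apply), "T" (4x4, takes a point from camera to world coordinates); the wrist camera has in their place "mount" (4x4, takes a point from camera to tool coordinates, whose origin is the TCP and whose axes are the flange's). Camera axes: x right, y up, looking along -z (the intrinsics and any distortion apply to the point x, -y, -z); pixel columns grow to the right and rows downward; lengths in mm; the calibration is good to about 2 mm. A picture is of the moment at which its call begins: read the wrist's pose just before it.
A pose or a line that the arm cannot do raises env.Unreachable and nothing moves.
- env.sign_off(): hands the job in, once; it reports no verdict.
The state is a dict: "time_s": time; "joint_pos": joint angles; "joint_velocities": joint speeds; "tau": joint torques, N m; "eef_pos": TCP position; "eef_rot": TCP orientation; "wrist_force": force on the tool from outside, world axes, zero at the start; "ft_torque": the same for the moment, N m; "grip_width": opening from 0.0 (shut) to 1.0 (fully open).
Only numpy, scipy, OpenCV 4.12 (cv2) and the standard library are available. Lean on these libraries where they do the work, as an engineer would, in place of code of your own. Each camera call takes 0.05 s, during which the arm holds its last target.

TASK

Push the control-board tray away from you along the two rails of the open chassis, with a fingertip on its upturned end flange, until you feel it drop into the locating notches in the rails. Then push the turn latch on the left rail round by its thumb tab, as far as it goes, so that it lies over the tray's edge and locks the tray down. Push gently, do not pinch or lift anything, and leave the other things on the bench where they are.

Things in the scene. Friction and masses are not known exactly. Their poses are not given: they have to be found in the camera images.
- chassis: open steel chassis of a power converter, fixed, 400 x 206 mm, 106 high. Origin: on the bench, midway between its two aluminium rails; x along the rails, away from the robot (the tray's way), y left, z up. Rails: x -180 to +160 mm, flat tops at z 100, 84 to 99 mm either side of the middle; outside them guide lips up to z 106. Black capacitors between, tops at z 68. Terminal block at the far end, z 119.
- tray: aluminium tray with a green circuit board, loose on the rails, 0.4 to 0.9 kg; sliding takes 1 to 4 N. Origin: its middle, level with its soles; x the way it slides, z up. Plate 130 (x) x 190 (y) mm, z 8 to 12. Board parts (y -65 to +40) reach z 47; the plate's left strip (y over 41) is bare. 1.5 mm sideways play on the rails. Starts 60 to 95 mm short of home; drops 6 mm when home.
- tray_flange (a point): middle of the outer face of the tray's upturned flange, at its end towards the robot (tray x -65, z 23 mm); axes as the tray. The flange is 110 mm wide (y), 4 mm thick, from tray z 8 to 38 mm. Push here along +x, low and in the middle; green terminals stand right behind it. Between the rails nothing before it stands above chassis z 40 except capacitors (z 68).
- front_shoe (a point): middle of the sole of the tray's left front shoe. A black shoe 8 mm high, 36 mm long stands under each front corner (tray x 42), one 16 mm long under each rear corner (tray x -52), 92 mm either side of the middle. They ride on the rail tops.
- short_notch (a point): middle of the mouth of the left rail's short notch: 20 mm long, 6 mm deep, upright ends; the right rail has its twin. It takes the tray's short rear shoe; the long front shoe bridges it.
- long_notch (a point): middle of the mouth of the left rail's long notch, 94 mm beyond the short one: 40 mm long, 6 mm deep, upright ends; the right rail has its twin. It takes the tray's long front shoe. With all four shoes over their notches (2 mm play each way) the tray drops in and the notch ends stop it.
- tray_home (a point): point of the chassis where the tray's origin lies when the tray has dropped in (chassis x 30, y 0, z 94 mm); axes as the chassis. The tray rides 6 mm higher than this until it drops.
- latch (a joint): angle of the steel turn latch outside the left rail, rad: 0 = open, arm along the rail, pointing to the robot (chassis -x); 1.57 = shut at its stop, arm pointing right (chassis -y) over the tray's plate. Closes anticlockwise from above; starts at 0 to 0.2; stays where left; 1 to 2 N at the tab moves it. The arm passes 2.5 mm over the seated plate; an undropped tray blocks it.
- latch_pivot (a point): the latch's vertical pivot axis, level with the arm's underside (108.5 mm above the bench; chassis x 45, y 116 mm). Its axes turn with the latch: -x runs along the arm (46 mm long, 14 wide, 3 thick) to its tip, +y points to the trailing side, from which it is pushed shut.
- latch_tab (a point): middle of the trailing (pushing) face of the latch's upright thumb tab, 34 mm out from the pivot, 7 mm to the trailing side of the arm's middle line, 121 mm above the bench. Tab: 24 mm along the arm, 3 mm thick, top 133.5 mm above the bench. Axes as latch_pivot: push along -y, following the arc.
- spare_capacitor: spare capacitor: black can 50 mm across, 88 mm tall, standing on the bench on the right of the chassis; origin under its middle (bystander, leave alone)
- parts_dish: small steel parts dish, 68 mm across, 22 mm tall, on the chassis floor between the rails, near the robot's end; origin under its middle (bystander, leave alone)
- screwdriver: screwdriver 190 mm long lying on the bench on the left of the chassis (bystander, leave alone)
- multimeter: hand-held multimeter 150 x 78 x 42 mm lying on the bench, far left (bystander, leave alone)
- mouse: grey computer mouse on the bench, right (bystander, leave alone)
- solder_reel: grey reel 60 mm across, 45 mm tall, standing on the bench, right (bystander, leave alone)
- cutters: side cutters about 140 mm long with black handles, lying on the bench, left (bystander, leave alone)
Mind the look-alikes: they are no part of the job. What is meant by the tray is not pink, and is the larger of those in its own colour.

How it is judged:
By the outcome, as a careful person would: the job done as asked, in the order asked, and still so for the second after the job is handed in, with the robot touching nothing.
It also fails if it takes over 43 s, if anything falls off the work surface, if the arm or the gripper's body presses on something with over 40 N, if the wrist force passes 120 N, or if a joint passes its speed limit or range.

## Working session

There is one attempt and no reset: what is moved stays moved. The work goes in short steps, each a Python script; the robot and the scene stay as the last script left them, time stands still between calls to the robot, and variables do not carry over. Pictures are saved under pics/ and viewed, and the job is handed in when it is done.

```bash
mkdir -p pics; ls; python3 - <<'E'
from cell import env,kinematics,telemetry,capture
import cv2,numpy as np,pickle
print(telemetry.observe())
for n in("scene","top"):
    c=capture(n); pickle.dump(c,open(n+"0.pkl","wb")); cv2.imwrite(f"pics/{n}0.png",c["image"])
    print(n,c["fx"],c["fy"],c["cx"],c["cy"],c["k1"],np.round(c["T"],3).tolist(), (c["z_map"]>0).mean())
E
```

```text
pics
{'time_s': 0.0, 'joint_pos': array([-1.36993834e+00,  2.64734522e-01,  1.60531879e+00,  4.33353811e-06,
        1.27370969e+00, -3.69065202e-02]), 'joint_velocities': array([ 0.00010351,  0.00129866, -0.00074783,  0.00121594, -0.00087597,
       -0.00017291]), 'tau': array([ 1.99596885e-03, -5.02109742e+01, -3.56874168e+01,  7.29367160e-02,
        2.94498098e-02, -1.85808649e-04]), 'eef_pos': array([ 158.84085333, -655.33546569,  237.43037536]), 'eef_rot': array([ 9.92941315e-01,  1.18601720e-01, -8.67943405e-05, -1.08170204e-03]), 'wrist_force': array([-0.68101118,  0.23729587,  0.20795443]), 'ft_torque': array([-0.07299211, -0.01150879, -0.04413904]), 'grip_width': 1.0023514365412138}
scene 489.08951194526566 489.08951194526566 258.9036815955486 189.0367715914288 -0.19658427065825873 [[0.784, -0.339, 0.519, 1291.206], [0.62, 0.427, -0.658, -1073.879], [0.002, 0.838, 0.545, 996.534], [0.0, 0.0, 0.0, 1.0]] 0.9957631429036459
top 427.58382611305694 427.58382611305694 255.18698189404776 190.18558936448864 -0.05630463639930698 [[0.016, 0.997, -0.073, 331.753], [-1.0, 0.018, 0.019, 2.175], [0.02, 0.073, 0.997, 1373.026], [0.0, 0.0, 0.0, 1.0]] 0.9958546956380209
```

View pics/scene0.png

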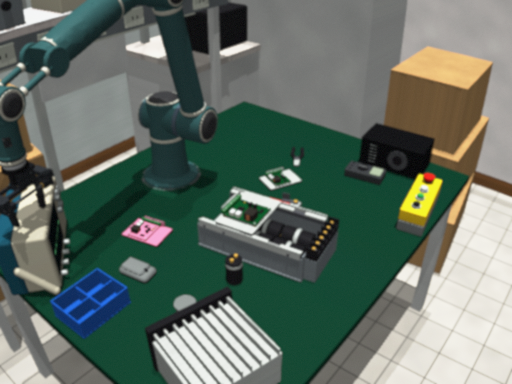

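View pics/top0.png

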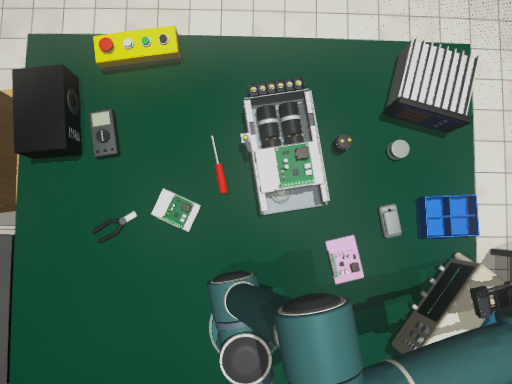

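Top view: the chassis is at cols 243–328, rows 80–213, with the tray (green board) at rows 143–190. The pink board and the small green board at (177,210) are look-alikes. The latch seems to be near (246,137). I'll get a coarse pose next.

```bash
cat > h.py <<'E'
import cv2,numpy as np,pickle
from scipy.spatial.transform import Rotation as R
def rays(c,uv):
    K=np.array([[c["fx"],0,c["cx"]],[0,c["fy"],c["cy"]],[0,0,1]],float)
    p=cv2.undistortPoints(np.array(uv,float).reshape(-1,1,2),K,np.array([c["k1"],0,0,0,0],float)).reshape(-1,2)
    return np.c_[p[:,0],-p[:,1],-np.ones(len(p))]
def plane(c,uv,z,T=None):
    T=c["T"] if T is None else T
    d=rays(c,uv)@T[:3,:3].T; o=T[:3,3]
    return o+d*((z-o[2])/d[:,2])[:,None]
def cloud(c,T=None):
    T=c["T"] if T is None else T
    h,w=c["z_map"].shape
    u,v=np.meshgrid(np.arange(w),np.arange(h))
    d=rays(c,np.c_[u.ravel(),v.ravel()])*c["z_map"].reshape(-1,1)
    P=d@T[:3,:3].T+T[:3,3]
    P[c["z_map"].ravel()==0]=np.nan
    return P.reshape(h,w,3)
def project(c,P,T=None):
    T=c["T"] if T is None else T
    P=np.atleast_2d(P); q=(P-T[:3,3])@T[:3,:3]
    s=np.c_[q[:,0]/-q[:,2],-q[:,1]/-q[:,2]]
    r2=(s**2).sum(1,keepdims=True); s=s*(1+c["k1"]*r2)
    return s*c["fx"]+[c["cx"],c["cy"]]
def wristT(c,s):
    T=np.eye(4);T[:3,:3]=R.from_quat(s["eef_rot"]).as_matrix();T[:3,3]=s["eef_pos"]
    return T@c["mount"]
E
python3 - <<'E'
from h import *
c=pickle.load(open("top0.pkl","rb"))
cv2.imwrite("pics/topz.png",cv2.resize(c["image"][65:235,200:370],None,fx=3.5,fy=3.5,interpolation=cv2.INTER_CUBIC))
P=cloud(c)
for uv in [(150,300),(265,165),(247,97),(246,137),(264,205),(281,196),(295,168),(344,143),(325,198),(400,150)]:
    print(uv,np.round(P[uv[1],uv[0]],0))
E
```

```text
(150, 300) [ 78. 303.   3.]
(265, 165) [499. -49. 116.]
(247, 97) [739.   8.  -1.]
(246, 137) [582.   8. 117.]
(264, 205) [381. -49. 100.]
(281, 196) [ 414. -106.   15.]
(295, 168) [ 491. -138.  126.]
(344, 143) [ 577. -294.   78.]
(325, 198) [ 405. -231.  100.]
(400, 150) [ 565. -481.   47.]
```

View pics/topz.png

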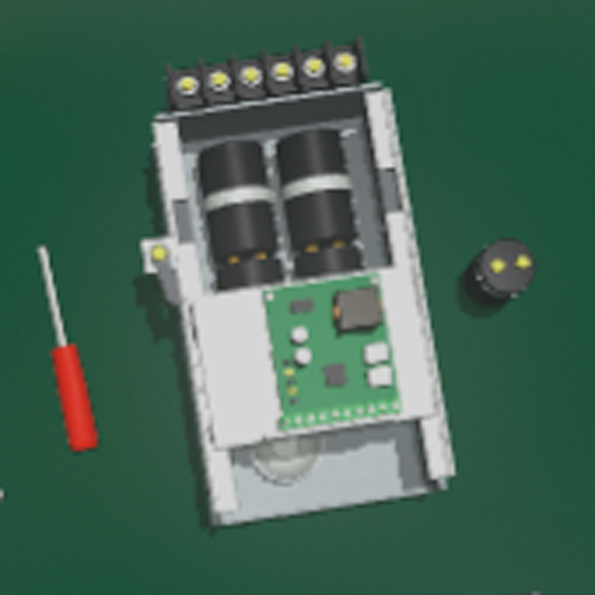

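Zoomed top view: the latch pivot screw is at (158,252) in the crop, with the arm pointing toward the robot and leaning slightly in. The rails run at about +8° yaw. The dish is on the floor at (285,455), on the left of the flange, and the long notches are the dark patches at (182,215) and (390,190). I'll get a coarse chassis frame, then take a wrist view from above.

```bash
python3 - <<'E'
from h import *
from cell import env,kinematics,telemetry,capture
c=pickle.load(open("top0.pkl","rb"))
P=cloud(c)
m=(P[...,2]>85)&(P[...,2]<112)&(P[...,0]>300)&(P[...,0]<800)&(abs(P[...,1]+100)<150)
m=m.astype(np.uint8); n,l,st,_=cv2.connectedComponentsWithStats(m); k=1+np.argmax(st[1:,4])
q=P[l==k][:,:2].astype(np.float32)
r=cv2.minAreaRect(q);print(r,cv2.boxPoints(r))
yaw=np.deg2rad(8)
# view pose: camera above the chassis
w=capture("wrist"); print(np.round(w["mount"],3).tolist(),w["fx"],w["cx"],w["cy"],w["k1"])
for x,y,z in [(480,-120,480),(450,-120,420),(450,-120,350)]:
    for yy in (yaw,yaw+np.pi/2,yaw-np.pi/2,yaw+np.pi):
        qd=(R.from_euler('z',yy)*R.from_euler('x',np.pi)).as_quat()
        print(x,y,z,round(yy,2),kinematics.ik([x,y,z],qd))
E
```

```text
((568.0159912109375, -97.16764831542969), (390.71820068359375, 232.87283325195312), 10.009907722473145) [[ 355.39194   -16.460682]
 [ 395.86948  -245.78865 ]
 [ 780.64     -177.87462 ]
 [ 740.1625     51.453354]]
[[0.0, 0.963, 0.27, 69.54], [1.0, 0.0, -0.001, -0.017], [-0.001, 0.27, -0.963, -145.39], [0.0, 0.0, 0.0, 1.0]] 323.6141204009249 257.62883140030164 194.62727288124717 -0.037016345903501814
480 -120 480 0.14 [-2.95326073e-01 -1.34681205e-01  1.59486351e+00 -4.44089210e-16
  1.68141035e+00  1.13584391e+00]
480 -120 480 1.71 [-0.29532607 -0.13468121  1.59486351  0.          1.68141035 -0.43495241]
480 -120 480 -1.43 None
480 -120 480 3.28 [-0.29532607 -0.13468121  1.59486351  0.          1.68141035 -2.00574874]
450 -120 420 0.14 [-3.14092896e-01 -1.98776449e-01  1.75552129e+00 -4.44089210e-16
  1.58484782e+00  1.11707709e+00]
450 -120 420 1.71 [-0.3140929  -0.19877645  1.75552129  0.          1.58484782 -0.45371924]
450 -120 420 -1.43 None
450 -120 420 3.28 [-0.3140929  -0.19877645  1.75552129  0.          1.58484782 -2.02451556]
450 -120 350 0.14 [-3.14092896e-01 -1.91591745e-01  1.87347164e+00 -4.44089210e-16
  1.45971276e+00  1.11707709e+00]
450 -120 350 1.71 [-0.3140929  -0.19159175  1.87347164  0.          1.45971276 -0.45371924]
450 -120 350 -1.43 None
450 -120 350 3.28 [-0.3140929  -0.19159175  1.87347164  0.          1.45971276 -2.02451556]
```

```bash
cat >> h.py <<'E'
def down(yaw): # tool x points along world angle yaw, tool z down
    return (R.from_euler('z',yaw)*R.from_euler('x',np.pi)).as_quat()
E
python3 - <<'E'
from h import *
from cell import env,kinematics,telemetry,capture
env.move_pose([490,-110,350],down(np.deg2rad(10)-np.pi))
env.grip(0.0,10)
s=telemetry.observe(); c=capture("wrist"); c["T"]=wristT(c,s); pickle.dump(c,open("w1.pkl","wb"))
print(s["time_s"],s["eef_pos"],s["grip_width"],s["wrist_force"])
cv2.imwrite("pics/w1.png",cv2.resize(c["image"],(768,576),interpolation=cv2.INTER_CUBIC))
E
```

```text
3.7583 [ 490.01821027 -110.00248587  350.00127831] 0.005774250138232105 [ 0.6329894  -0.35918205  0.67112644]
```

View pics/w1.png

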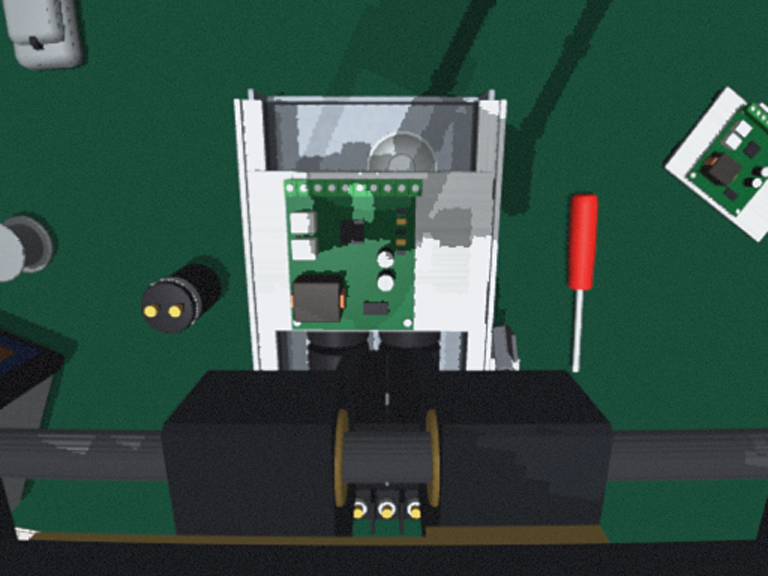

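The wrist view (upside down: top of the image is toward the robot) shows the flange edge at row ~172, cols 283–425. The rails are at cols 240–265 and 475–505. The latch is at (505,345), partly hidden by the gripper. I'll cast rays for these.

```bash
python3 - <<'E'
from h import *
c=pickle.load(open("w1.pkl","rb"))
I=c["image"]
cv2.imwrite("pics/w1a.png",cv2.resize(I[55:250,150:350],None,fx=4,fy=3.0,interpolation=cv2.INTER_CUBIC)[:600])
cv2.imwrite("pics/w1b.png",cv2.resize(I[190:250,300:360],None,fx=9,fy=9,interpolation=cv2.INTER_CUBIC))
P=cloud(c); print("TCP px",project(c,[490,-110,350]),[np.round(P[v,u]) for u,v in [(258,270),(240,300),(340,225)]])
# height bands in the chassis neighbourhood
z=P[...,2]
lab=np.zeros_like(I)
lab[(z>95)&(z<103)]=(255,0,0); lab[(z>=103)&(z<108.5)]=(0,255,0); lab[(z>=108.5)&(z<115)]=(0,0,255); lab[(z>=115)&(z<140)]=(0,255,255); lab[(z>=140)&(z<160)]=(255,0,255)
cv2.imwrite("pics/w1z.png",cv2.resize(lab[55:250,150:350],None,fx=4,fy=3,interpolation=cv2.INTER_NEAREST))
# top camera tall points too
m=(z>124)&(z<145)
print(np.isfinite(z).mean())
E
```

```text
TCP px [[257.81608042 250.22753187]] [array([ 497., -109.,  357.]), array([ 465., -118.,  430.]), array([544.,   1., 128.])]
0.996124267578125
```

View pics/w1a.png

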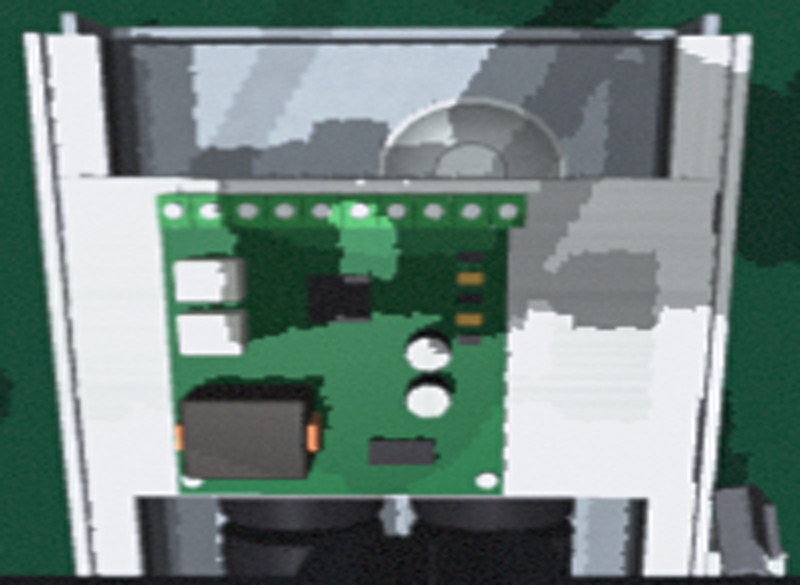

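View pics/w1z.png

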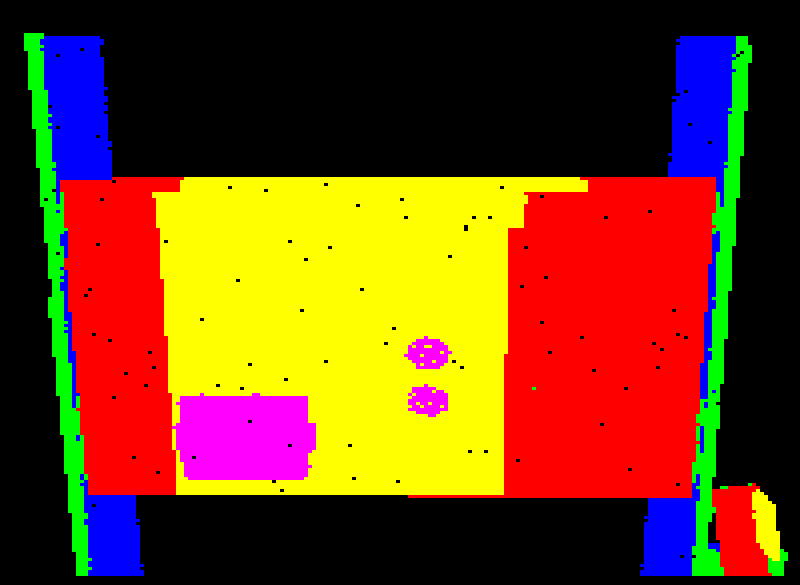

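View pics/w1b.png

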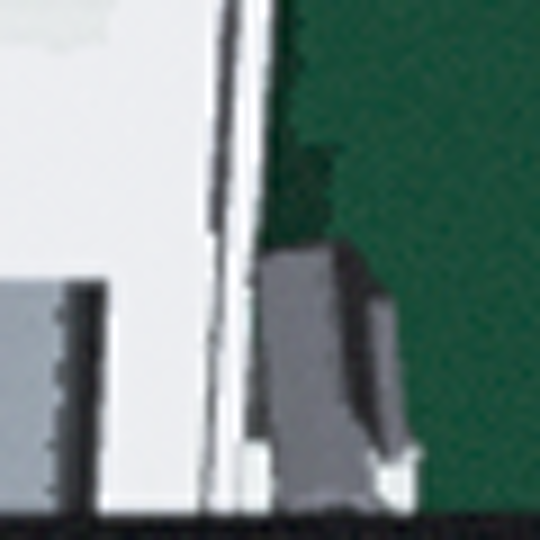

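The height bands are clean: rails blue, lips green, plate red, flange and board yellow, with the latch arm and tab at lower right. Now I'll fit the frames.

```bash
python3 - <<'E'
from h import *
c=pickle.load(open("w1.pkl","rb")); P=cloud(c)
sub=np.zeros(P.shape[:2],bool); sub[55:248,150:350]=1
z=P[...,2]
rail=P[sub&(z>96)&(z<103)]; 
yaw=np.deg2rad(10)
for it in range(3):
    a=np.array([np.cos(yaw),np.sin(yaw)]); b=np.array([-a[1],a[0]])
    X=rail[:,:2]@a; Y=rail[:,:2]@b; med=(Y.min()+Y.max())/2
    # inner rail edges per x bin, exclude tray region
    sl=[];
    for side in(-1,1):
        xs,ys=[],[]
        for lo in np.arange(X.min(),X.max(),4):
            k=(X>=lo)&(X<lo+4)&((Y-med)*side>60)
            if k.sum()<5: continue
            ys.append(np.percentile((Y[k]-med)*side,8)); xs.append(lo+2)
        xs,ys=np.array(xs),np.array(ys); g=ys<90
        f=np.polyfit(xs[g],ys[g]*side,1); sl.append(f); 
    print(np.round(np.rad2deg(yaw),2),[np.round(f,4) for f in sl], g.sum())
    yaw+=np.mean([f[0] for f in sl])
a=np.array([np.cos(yaw),np.sin(yaw)]); b=np.array([-a[1],a[0]])
X=rail[:,:2]@a; Y=rail[:,:2]@b
x0=np.percentile(X[X<X.min()+15],1)
L=[np.polyval(sl[i],x0+20) for i in(0,1)]; yc=med+np.mean(L)
print("inner edges",L,"front",x0,X.min(),"Y range",Y.min()-yc,Y.max()-yc)
O=a*(x0+180)+b*yc
def ch(p): q=p[:,:2]-O; return np.c_[q@a,q@b,p[:,2]]
print("yaw",np.rad2deg(yaw),"O",O)
lip=ch(P[sub&(z>104)&(z<107.5)]); lip=lip[abs(lip[:,1])>96]
print("lips",lip[:,1].min(),lip[:,1].max())
pl=ch(P[sub&(z>109.5)&(z<114.5)]); pl=pl[abs(pl[:,1])<97]
print("plate",np.percentile(pl,[0.5,99.5],axis=0),np.median(pl[:,2]))
fl=ch(P[sub&(z>128)&(z<141)]); fl=fl[fl[:,0]<np.percentile(pl[:,0],.5)+6]; print("flange",np.percentile(fl,[1,50,99],axis=0),len(fl))
for lo,hi in((-110,-60),(60,110)):
  k=(pl[:,1]>lo)&(pl[:,1]<hi); print("plate part",np.percentile(pl[k],[.5,99.5],axis=0)[:,0])
la=ch(P[sub&(z>107.5)&(z<136)]); la=la[la[:,1]>101]
for r in (la[la[:,2]<114],la[la[:,2]>118]): print("latch",np.percentile(r,[1,50,99],axis=0).round(1).tolist(),len(r))
r=la[(la[:,2]>=108.5)&(la[:,2]<114)]; r=r[r[:,1]>103]; d=np.linalg.svd(r[:,:2]-r[:,:2].mean(0),full_matrices=False)[2][0];print("arm mean",r.mean(0),"dir ang",np.arctan2(d[1],d[0]))
t=la[la[:,2]>131]; print("tab top",np.percentile(t,[2,50,98],axis=0).round(1).tolist(),len(t))
np.savez("frame.npz",O=O,yaw=yaw)
# top-camera check
ct=pickle.load(open("top0.pkl","rb"))
print("top: pivot screw", ch(plane(ct,[(200+158/3.5,65+252/3.5)],115)))
print("top: pivot from wrist side pixel front corners", ch(plane(ct,[(200+212/3.5,65+510/3.5),(200+443/3.5,65+475/3.5)],100)))
E
```

```text
10.0 [array([-5.80000e-03, -8.58271e+01]), array([3.00000e-04, 8.14397e+01])] 25
9.84 [array([-3.2000e-03, -8.7311e+01]), array([2.8000e-03, 8.0012e+01])] 24
9.83 [array([-3.10000e-03, -8.73823e+01]), array([3.0000e-03, 7.9902e+01])] 24
inner edges [np.float64(-88.53890027872191), np.float64(81.02552968248455)] front 352.9726802408126 352.83108035005176 Y range -100.43422435171817 107.99338367727377
yaw 9.825837565379986 O [ 560.13372298 -111.01105879]
lips -104.0735240468479 128.9533493657187
plate [[-126.95315809  -95.37675229  109.61946533]
 [   2.76569395   94.13244038  113.33714172]] 111.36088801186554
flange [[-126.89395588  -60.48527391  130.24471646]
 [-124.5022969    -4.57697797  136.93060772]
 [-121.13499047   52.79501519  138.9711451 ]] 591
plate part [-126.93011559    1.89778794]
plate part [-127.35256044    2.62540364]
latch [[-1.8, 102.0, 108.2], [19.1, 110.5, 110.9], [38.9, 120.6, 112.9]] 311
latch [[-2.0, 112.3, 118.1], [9.3, 114.7, 131.1], [21.8, 118.0, 133.8]] 106
arm mean [ 19.69182463 110.91264457 110.89895593] dir ang 0.187040773315512
tab top [[-1.4, 112.7, 131.3], [10.0, 115.3, 132.8], [21.4, 118.0, 133.8]] 53
top: pivot screw [[ 42.64177391 116.35418148 115.        ]]
top: pivot from wrist side pixel front corners [[-180.83949309  104.52263048  100.        ]
 [-181.86451927  -95.55573237  100.        ]]
```

The frames agree with the text: inner rail edges at ±84.8 (84 expected), plate 129 mm long, plate z 111.4, and pivot at (42.6,116.4) in the top view (45,116 expected). The tray origin is at x ≈ -62, so it's 92 mm short, and the latch angle is ≈ 0.18. Next I'll approach the flange and make contact.

```bash
cat >> h.py <<'E'
try:
    _f=np.load("frame.npz"); O,yaw=_f["O"],float(_f["yaw"])
    a=np.array([np.cos(yaw),np.sin(yaw)]); b=np.array([-a[1],a[0]])
except Exception: pass
def cw(x,y,z): return np.r_[O+a*x+b*y,z]
def wc(p): q=np.asarray(p)[:2]-O; return np.array([q@a,q@b,p[2]])
def Fc(f): return np.round([f[:2]@a,f[:2]@b,f[2]],2)
# tool -x along chassis +x, tip leaning forward by t
def qpush(t=0.07):
    zt=np.r_[a*np.sin(t),-np.cos(t)]; yt=np.r_[b,0]; xt=np.cross(yt,zt)
    return R.from_matrix(np.c_[xt,yt,zt]).as_quat()
E
python3 - <<'E'
from h import *
from cell import env,kinematics,telemetry,capture
q=qpush(); print(R.from_quat(q).as_matrix().round(2).tolist(), cw(-175,-0.5,112))
env.move_pose(cw(-175,-0.5,200),q)
env.servo_line(cw(-175,-0.5,112),feed=120)
s=telemetry.observe(); print(s["time_s"],wc(s["eef_pos"]),Fc(s["wrist_force"]))
r=env.servo_line(cw(-115,-0.5,112),feed=35,f_stop=2.0)
s=telemetry.observe(); print(r,s["time_s"],wc(s["eef_pos"]),Fc(s["wrist_force"]))
c=capture("wrist"); c["T"]=wristT(c,s); pickle.dump(c,open("w2.pkl","wb"))
cv2.imwrite("pics/w2.png",cv2.resize(c["image"],(768,576),interpolation=cv2.INTER_CUBIC))
E
```

```text
[[-0.98, -0.17, 0.07], [-0.17, 0.99, 0.01], [-0.07, 0.0, -1.0]] [ 387.78611752 -141.36814843  112.        ]
5.4583 [-174.13958456   -0.93745131  112.82630506] [ 0.24 -0.06 -0.7 ]
True 6.5333 [-137.06070785   -0.24568845  111.53234634] [-0.13  0.03  0.17]
```

View pics/w2.png

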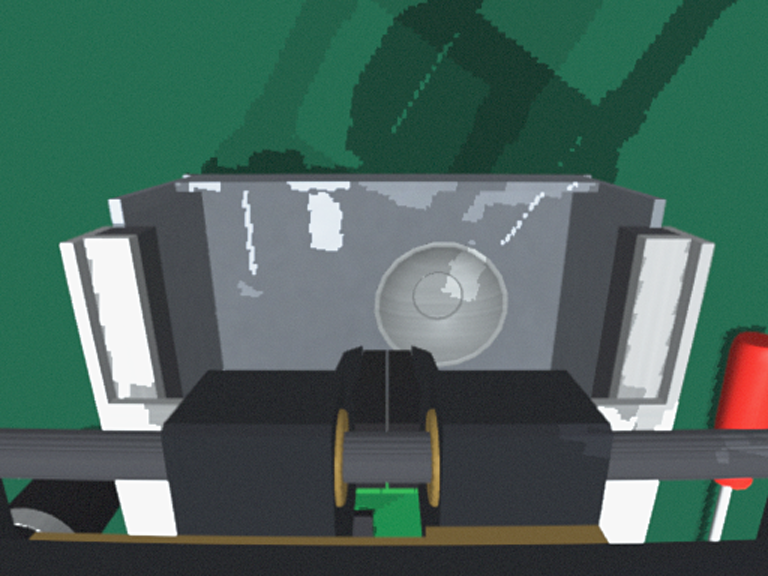

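Contact came at TCP x -137, which is the flange at -127 plus a half finger of about 9–10 mm, as expected. The finger is centred on the flange and clear of the dish. Now I'll push in stages.

```bash
python3 - <<'E'
from h import *
from cell import env,kinematics,telemetry,capture
for x,fd in ((-110,35),(-80,35),(-60,30),(-52,15),(-36,12)):
    r=env.servo_line(cw(x,-0.5,112),feed=fd,f_stop=9)
    s=telemetry.observe(); print(x,r,round(s["time_s"],2),wc(s["eef_pos"]).round(1),Fc(s["wrist_force"]))
    if r: break
E
```

```text
-110 False 7.53 [-109.6   -0.6  112.2] [-1.61 -0.46  0.2 ]
-80 False 8.54 [-79.5  -0.6 112.2] [-1.41 -0.64  1.64]
-60 False 9.36 [-59.9  -0.5 112. ] [-3.46 -0.4   2.36]
-52 False 10.04 [-52.   -0.4 112. ] [-3.97  0.15  3.67]
-36 True 10.9 [-44.1  -0.3 111.2] [-0.17  0.17 -0.37]
```

```bash
python3 - <<'E'
from h import *
from cell import env,kinematics,telemetry,capture
env.servo_line(cw(-75,-0.5,112),feed=120)
env.servo_line(cw(-75,-0.5,200),feed=200)
env.move_pose(cw(20,40,330),qpush(0))
s=telemetry.observe(); c=capture("wrist"); c["T"]=wristT(c,s); pickle.dump(c,open("w3.pkl","wb"))
print(s["time_s"],s["wrist_force"])
cv2.imwrite("pics/w3.png",cv2.resize(c["image"],(768,576),interpolation=cv2.INTER_CUBIC))
P=cloud(c); z=P[...,2]; sub=np.zeros(z.shape,bool); sub[:246]=1
def ch(p): q=p[:,:2]-O; return np.c_[q@a,q@b,p[:,2]]
C=ch(P[sub&(z>90)&(z<150)]); 
k=(abs(C[:,1])<80)&(C[:,2]>100)&(C[:,2]<112)&(C[:,1]>45); print("bare strip z",np.median(C[k,2]),"x",np.percentile(C[k,0],[1,99]))
k=(abs(C[:,1])<80)&(C[:,2]>101)&(C[:,2]<112)&(C[:,1]<-68); print("right strip z",np.median(C[k,2]),"x",np.percentile(C[k,0],[1,99]))
k=(abs(C[:,1])<92)&(C[:,1]>86)&(C[:,0]<-60); print("rail z",np.median(C[k,2]))
k=(abs(C[:,1])<60)&(C[:,2]>126)&(C[:,0]<-28); print("flange",np.percentile(C[k],[1,50,99],axis=0).round(1).tolist())
k=(C[:,1]>101)&(C[:,2]>130)&(C[:,2]<136)&(C[:,0]<60); print("tab",np.percentile(C[k],[2,50,98],axis=0).round(1).tolist(),k.sum())
E
```

```text
12.5917 [-0.74392687 -0.47387365 -0.83863301]
bare strip z 105.34108566408025 x [-32.12597964  95.18245586]
right strip z 105.51742859497904 x [-32.21100771  95.8666179 ]
rail z 99.44410600849105
flange [[-33.5, -55.1, 126.6], [-31.4, -3.7, 131.2], [-28.0, 52.9, 133.1]]
tab [[-1.5, 112.4, 130.4], [9.7, 115.3, 132.6], [20.8, 117.8, 134.0]] 72
```

View pics/w3.png

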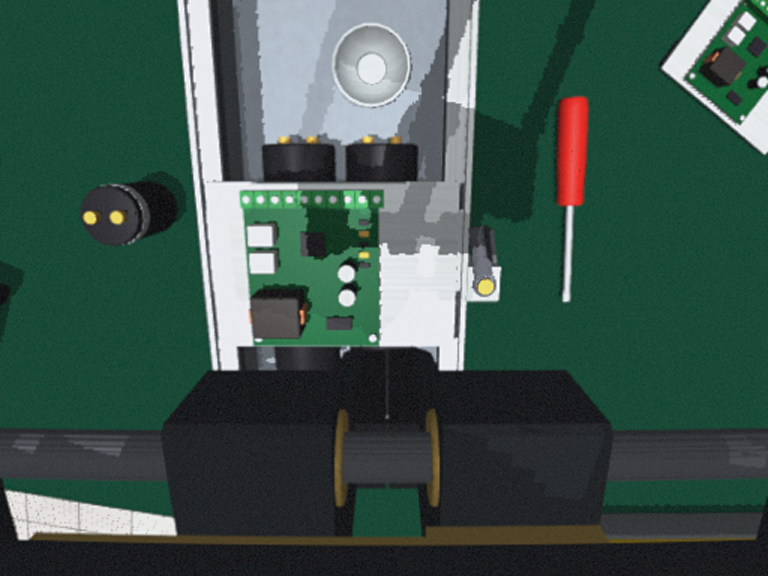

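The tray is seated: the plate is at z 105.4 (it rode at 111.4), x -32…95, and both strips are equal. The latch is untouched at ~0.18 rad, pivot screw at (485,287) and tab at (492,240). Now the latch.

```bash
cat >> h.py <<'E'
def lp(th,off,z,rad=37):
    q=R.from_euler('z',th).as_matrix()[:2,:2]@np.array([-rad,off])
    return cw(45+q[0],116+q[1],z)
def lq(th): return down(yaw+th+np.pi/2)
E
python3 - <<'E'
from h import *
from cell import env,kinematics,telemetry,capture
print([kinematics.ik(lp(t,16,117),lq(t)) is not None for t in (0.18,.8,1.6)])
env.move_pose(lp(0.18,34,190),lq(0.18))
env.servo_line(lp(0.18,34,117),feed=120)
s=telemetry.observe(); print(s["time_s"],wc(s["eef_pos"]),Fc(s["wrist_force"]))
r=env.servo_line(lp(0.18,15,117),feed=25,f_stop=2)
s=telemetry.observe(); print(r,s["time_s"],wc(s["eef_pos"]),Fc(s["wrist_force"]))
rel=R.from_euler('z',-0.18).as_matrix()[:2,:2]@(wc(s["eef_pos"])[:2]-[45,116]); print("latch frame",rel)
E
```

```text
[True, True, True]
14.7917 [  3.0617281  142.69500695 117.53955168] [ 0.6   0.12 -0.36]
True 15.4583 [  5.07887947 125.70566556 116.61206176] [-0.46 -0.8  -0.72]
latch frame [-37.53854148  16.69591903]
```

Contact was at offset 16.7 mm, against 7 + ~9.5 expected. Now I'll follow the arc.

```bash
python3 - <<'E'
from h import *
from cell import env,kinematics,telemetry,capture
for t in list(np.arange(0.3,1.5,0.2))+[1.5,1.6,1.68]:
    r=env.servo_line(lp(t,16.5,117),rot=lq(t),feed=30 if t<1.45 else 15,f_stop=7)
    s=telemetry.observe(); p=wc(s["eef_pos"]); rel=R.from_euler('z',-t).as_matrix()[:2,:2]@(p[:2]-[45,116])
    print(round(t,2),r,round(s["time_s"],2),p.round(1),rel.round(1),Fc(s["wrist_force"]))
    if r: break
E
```

```text
0.3 False 15.79 [  4.1 121.  116.5] [-37.6  16.8] [-0.79  1.24 -0.08]
0.5 False 16.21 [  4.2 112.9 116.6] [-37.3  16.9] [-1.41  0.8  -1.16]
0.7 False 16.62 [  5.8 104.9 116.8] [-37.1  16.7] [-1.57  0.86 -0.62]
0.9 False 17.04 [  9.1  97.3 117. ] [-37.   16.5] [-1.05  0.24 -1.67]
1.1 False 17.46 [ 13.7  90.5 117.1] [-36.9  16.3] [-0.65  1.07 -0.59]
1.3 False 17.88 [ 19.5  84.8 117.2] [-36.9  16.3] [ 0.35 -0.67 -0.97]
1.5 False 18.57 [ 26.   80.4 117.1] [-36.9  16.5] [-0.51  1.18  0.58]
1.6 True 18.83 [ 26.7  79.6 116.4] [-35.9  19.4] [ 0.11 -0.31 -0.54]
```

It stopped about 1.6 mm before the nominal shut position, so I'll press again gently to see whether this is the hard stop.

```bash
python3 - <<'E'
from h import *
from cell import env,kinematics,telemetry,capture
q=lq(1.571)
for x,f in((31,7),(33,12)):
    r=env.servo_line(cw(x,79.5,117),rot=q,feed=12,f_stop=f)
    s=telemetry.observe(); p=wc(s["eef_pos"])
    print(r,round(s["time_s"],2),p.round(1),Fc(s["wrist_force"]))
env.servo_line(cw(-5,79.5,117),feed=100)
env.servo_line(cw(-5,79.5,200),feed=200)
env.move_pose(cw(20,40,330),qpush(0))
s=telemetry.observe(); c=capture("wrist"); c["T"]=wristT(c,s); pickle.dump(c,open("w4.pkl","wb"))
print(s["time_s"])
I=c["image"]
cv2.imwrite("pics/w4.png",cv2.resize(I,(768,576),interpolation=cv2.INTER_CUBIC))
P=cloud(c); z=P[...,2]; sub=np.zeros(z.shape,bool); sub[:246]=1
def ch(p): q=p[:,:2]-O; return np.c_[q@a,q@b,p[:,2]]
C=ch(P[sub&(z>90)&(z<150)])
k=(C[:,1]<80)&(C[:,1]>45)&(C[:,2]>100)&(C[:,2]<108); print("strip z",np.median(C[k,2]),np.percentile(C[k,0],[1,99]))
k=(C[:,1]>60)&(C[:,2]>126)&(C[:,2]<136)&(C[:,0]>0)&(C[:,0]<70); T=C[k]; print("tab",np.percentile(T,[2,50,98],axis=0).round(1).tolist(),k.sum())
d=np.linalg.svd(T[:,:2]-T[:,:2].mean(0),full_matrices=False)[2][0]; print("tab dir",np.rad2deg(np.arctan2(d[1],d[0])))
k=(C[:,1]>65)&(C[:,1]<105)&(C[:,2]>109)&(C[:,2]<114)&(C[:,0]>30)&(C[:,0]<65); T=C[k]; print("arm",np.percentile(T,[2,50,98],axis=0).round(1).tolist(),k.sum())
E
```

```text
True 19.18 [ 26.5  79.9 115.3] [-0.35 -0.87 -0.61]
True 19.68 [ 26.6  80.1 114.4] [-0.76  0.11  0.56]
21.3167
strip z 105.35619105853982 [-32.1174951   95.38555552]
tab [[37.2, 69.8, 127.2], [38.3, 81.1, 132.5], [40.4, 92.8, 134.3]] 91
tab dir 90.12096210276162
arm [[37.3, 69.5, 109.4], [47.1, 92.4, 110.8], [50.9, 104.3, 112.4]] 214
```

View pics/w4.png

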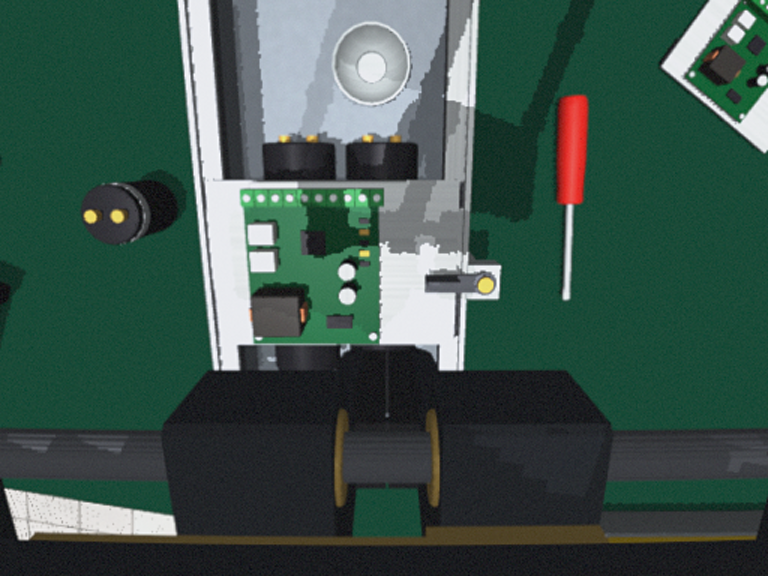

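The latch lies square over the tray's left strip: tab direction is 90.1°, and it met a firm stop twice more at the same spot. The tray is still seated at z 105.4, and the dish, spare capacitor, screwdriver and small board are unmoved. The robot is clear, so I'm handing in.

```bash
python3 - <<'E'
from cell import env,telemetry
env.sign_off(); print(telemetry.observe()["time_s"])
E
```

```text
the job is handed in; nothing more can be done
the job is handed in; nothing more can be done
```

The tray is home and locked, and I handed the job in at about 21 s of the 43 s allowed. I pushed it about 92 mm along the rails by its end flange with closed fingertips until it dropped into the notches. Then I pushed the latch by its thumb tab from about 0.18 rad round to its stop.

**Last checks:**
- **Tray:** the plate's height fell from 111.4 to 105.4 mm, the 6 mm drop expected. I measured the plate at x -32 to 95 mm against a nominal -35 to 95, so its near edge reads 3 mm off. It did not move when the latch was closed.
- **Latch:** the tab lies at 90.1°, and two more gentle presses (stopping on a 7 N and then a 12 N rise) met a firm stop at the same spot. The fingertip stopped about 1.6 mm short of my computed position, within the camera calibration.
- **Bystanders:** the dish, spare capacitor, screwdriver and small look-alike board look unmoved in the last wrist view. The mouse, reel, cutters and multimeter were out of that view, and the arm never went near them.
- **Robot:** the gripper was well clear of everything at sign-off.

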